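Bag sealer: time up one click, then power on

ROBOT

A 7-joint arm with a two-finger parallel gripper is mounted at the origin on the work surface. World frame = base frame: x ahead of the robot, y to its left, z up, the work surface at z = 0. Lengths are in m, angles in rad, forces in N, time in s.
With the tool pointing down it reaches from about 0.4 to 0.75 m from the base axis. Payload 19.5 kg.
Tool frame: the origin (TCP) lies midway between the tips of the shut fingers; the grasp point (between the pads) lies 19 mm behind it; x points along the fingers, y is the direction in which the jaws open and shut, and the axes are right-handed (so a half turn about x gives the same grasp; the last joint's range is limited). The gripper opens to 85 mm and grips with 20 to 120 N. Pads are 22 mm wide; open, the fingers measure 114 mm over their backs; the gripper's body (76 mm by 85 mm) begins 54 mm behind the grasp point. The pads swing forward as they close: fully open they stand 13 mm farther back than shut.
Start: joints at [1.122, 0.707, -0.028, 1.485, 0.022, 0.951, -0.075], TCP at [0.228, -0.528, 0.231] pointing down, gripper open.
Joint ranges: [-2.71, 2.71], [-0.32, 2.16], [-1.57, 1.52], [0, 2.45], [-1.46, 4.6], [0, 2.02], [-2.83, 2.83]. Speed limits (rad/s): [1.89, 1.89, 2.57, 2.57, 3.01, 3.01, 3.01].

INTERFACE

Orientations are given as [roll, pitch, yaw] about the fixed x, y, z axes, in that order (R = Rz(yaw) Ry(pitch) Rx(roll)).
In Python, from bench import readout, optics, env gives the robot as it stands. The module is installed in compiled form; this text tells all that it offers.
- The arm moves only by the tool step_arm, never from a script. Its argument "series" is a list of rows, each a list of 5 numbers: the shift along the tool's x, y, z in mm, then the turn about the tool's x in degrees, then the finger opening in mm, from 0 to 85.4. In form: [[x, y, z, turn, fingers], ...]. A call has 1 to 12 rows; each row is the pose to reach, as a shift and turn from the pose measured when the call began, along the tool's axes at that moment; what a row does not reach only later rows make up. A row lasts 1/12 s, in which the tool goes at most 41.7 mm and 7.16 degrees, less where a joint would pass 70% of its speed; a pose out of reach is approached as far as the arm can. A call with a gripper value outside its range is refused whole. The fingers move at their own pace and stop on an object; "newtons" is the grip in N (left out, the last holds). Time passes only in rows, so rows that repeat a pose let the fingers close. It gives the time, the measured TCP pose, the force and the opening at its end, in the units of the state.
- readout.sense(): the state, without advancing time (a new reading comes with each control period).
- optics.read_camera(name): name is "side" or "top" or "wrist"; returns (picture, depth): 400x640x3 uint8, red, green, blue; 400x640 float32, m along the optical axis (not along the pixel's ray), 0 where there is no reading.
- optics.calibration(name): a dict with "intrinsics" (3x3 intrinsics, pixels), "k1" (the pictures are not rectified: a ray, as slopes to the right and down, at radius r is drawn at 1 + k1 r^2 times it, then the intrinsics apply), "xyz" and "attitude" of the camera in the world; the wrist camera has in their place "hand_eye" (4x4, takes a point from camera to tool coordinates, whose origin is the TCP and whose axes are the tool frame's). Camera axes: x right, y down, z forward; pixel columns grow to the right and rows downward; lengths in m; the calibration is good to about 2 mm. A picture is of the moment at which its call begins: read the wrist's pose just before it. calibration takes no time and is no camera call.
- env.finish_job(): hands the job in, once; it reports no verdict.
Trained networks look in the newest picture that a camera, given by its name, has taken for a name from the list of things; names that differ only in an ending like _2 or _b are one class to them, and where a whole thing is asked for, a point or a joint stands for the part that bears it (a point fixed in the world has none). Each returns a list of dicts, best first, with "confidence" (0 to 1); they miss things now and then, are a little off and sometimes report something else, mostly with a low value. They report only what shows in the picture. A call takes as long as a camera call.
- optics.search_frame(camera, thing): "box" ([left, top, right, bottom] in pixels, round what is visible of it).
- optics.masks_of(camera, thing): "mask" (400x640 bool, what is visible of it) and "box" ([left, top, right, bottom] in pixels, round what is visible of it).
- optics.mark_of(camera, thing): "uv" ([column, row] in pixels: a listed point, or the origin of a listed thing).
The state is a dict: "clock": time; "qpos": joint angles; "joint_vel": joint speeds; "joint_torque": joint torques, N m; "position": TCP position; "tcp_rot": TCP orientation; "contact_force": force on the tool from outside, world axes, zero at the start; "ft_torque": the same for the moment, N m; "finger_gap": finger opening in m.
Only numpy, scipy, OpenCV 4.12 (cv2) and the standard library are available. Lean on these libraries where they do the work, as an engineer would, in place of code of your own. Each camera call takes 0.05 s, during which the arm holds its last target.

TASK

The bag sealer's seams have been coming out weak: with light fingertip pressure turn its round time dial clockwise (seen from above) by one click, so that it rests in the next setting. Then switch the sealer on by pressing the end of the red rocker switch that stands up until it is fully down. Grip or pick up nothing, and leave the sealing arm and all the other things on the table as they are.

Things in the scene. Friction and masses are not known exactly. Their poses are not given: they have to be found in the camera images.
- sealer: Teal bag sealer, fixed, housing 200 mm (its x) by 340 mm (its y); origin: centre of its underside, on the table, z up, front faces its -x. Front half of its top is a level dark control deck, 63 mm high. In its frame (mm): dial axis x -45, y +75; rocker pivot x -45, y -85; a red lamp 9 mm tall at x -45, y -12. Behind the deck, at x +58, are the sealing bed and arm.
- dial (a joint): Time dial, rad: 0 = lowest setting, grows clockwise seen from above (longer time), stops at 0 and 4.40. A detent every 0.628 rad (36 degrees): 8 settings, 0, 0.628 ... 4.398. It starts at rest in the third or fourth. Between settings it resists with up to 0.03 N m; past half way it snaps into the next and stays. 5 N of fingertip pressure near the rim is enough to drag it.
- dial_top (a point): Centre of the dial's flat top, on its vertical axis, 84 mm above the table. Black knob with silver top and a red line from centre to edge; fluted side with 24 ribs, 48 mm across, flat top 45 mm across; stands 17 mm high on a skirt 58 mm across, 5 mm thick. Does not sink when pressed. Deck free round it; 8 printed white dots, growing clockwise, 38 mm from the axis, mark the settings.
- dial_line (a point): Outer end of the dial's red line, on its top face 20 mm from the axis; turns with the dial. At joint value q it bears 2.199 - q rad (anticlockwise seen from above) from the sealer's +x.
- rocker (a joint): Power rocker, rad: 0 off (front end stands up), 0.349 on (front end fully down). It snaps over half way and stays at either stop; about 3 N on the raised end moves it.
- rocker_on (a point): On the face of the red rocker's front (-x) half, 11 mm from the pivot; press straight down. A shallow V 30 mm long (sealer's x), 22 mm wide, pivot mid-length: off, the rear half is level, 68.5 mm above the table, and the front slopes up 20 degrees, its end 5 mm higher; on, the reverse, so keep a wide fingertip off the pivot. Bezel 38 x 30 mm, top at 64.5 mm; a white dot marks the front.
- press_arm (a joint): Sealing arm, rad: 0 open (sprung up, as it starts), 0.15 pressed down on the bed. Leave it alone.
- press_grip (a point): Top of the black grip at the free (-y) end of the cream sealing arm, about 165 mm above the table. The arm is a bar 32 mm wide (grip 38), 285 mm long, along the sealer's y at x +58 mm, hinged at its +y end about 100 mm above the table and rising to the grip.
- tape_roll: Bystander: roll of brown tape lying flat on the table, 90 mm across, 24 mm high; origin at the centre of its underside. Loose; leave it where it is.
- glue_stick: Bystander: green glue stick standing upright, 31 mm across, 95 mm high; origin at the centre of its underside. Loose; leave it where it is.
- jar: Bystander: clear jar with a white lid, 68 mm across, 85 mm high; origin at the centre of its underside. Loose; leave it where it is.
- pouch_carton: Bystander: white carton, 100 x 72 x 45 mm; origin at the centre of its underside. Loose; leave it where it is.
- mug: Bystander: blue mug, 80 mm across, 92 mm high; origin at the centre of its underside. Loose; leave it where it is.
- phone: Bystander: black phone lying flat, 158 x 74 x 9 mm; origin at the centre of its underside. Loose; leave it where it is.
- kit_box: Bystander: flat green box, 100 x 70 x 35 mm; origin at the centre of its underside. Loose; leave it where it is.

How it is judged:
By the outcome, as a careful person would: the job done as asked, in the order asked, and still so for the second after the job is handed in, with the robot touching nothing.
It also fails if it takes over 38 s, if anything falls off the work surface, if the arm or the gripper's body presses on something with over 40 N, if the wrist force passes 120 N, or if a joint passes its speed limit or range.

## Working session

There is one attempt and no reset: what is moved stays moved. The work goes in short steps, Python scripts to look and compute and a tool call to move; the robot and the scene stay as the last step left them, time stands still between calls to the robot, and variables do not carry over. Pictures are saved under pics/ and viewed, and the job is handed in when it is done.

Besides the shell and the picture viewer there is one more tool, called after "Call:" in YAML: its name, and indented under it one key for each argument. step_arm: Moves the arm, as the interface text tells. Its arguments: {"type":"object","properties":{"series":{"type":"array"},"newtons":{"type":"number"}},"required":["series"]}

```bash
mkdir -p pics; cat > h.py <<'E'
import numpy as np, cv2
from bench import readout, optics, env
from scipy.spatial.transform import Rotation as Rn
def Rm(rpy): return Rn.from_euler('xyz',rpy).as_matrix()
def campose(name,s=None):
    c=optics.calibration(name)
    if 'hand_eye' in c:
        s=s or readout.sense()
        T=np.eye(4);T[:3,:3]=Rm(s['tcp_rot']);T[:3,3]=s['position']
        M=T@np.array(c['hand_eye']);return c,M[:3,:3],M[:3,3]
    a=np.array(c['attitude']); R=a if a.shape==(3,3) else Rm(a)
    return c,R,np.array(c['xyz'])
def ray(name,uv,s=None):
    c,R,t=campose(name,s);K=np.array(c['intrinsics'])
    k=c['k1'];p=cv2.undistortPoints(np.array([[uv]],float),K,np.array([k,0,0,0.]))[0,0]
    return R@np.array([p[0],p[1],1]),t
def atz(name,uv,z,s=None):
    d,t=ray(name,uv,s);return t+d*(z-t[2])/d[2]
def proj(name,P,s=None):
    c,R,t=campose(name,s);p=R.T@(np.array(P)-t);a=p[:2]/p[2];a=a*(1+c['k1']*(a@a));K=np.array(c['intrinsics'])
    return np.array([K[0,0]*a[0]+K[0,2],K[1,1]*a[1]+K[1,2]])
def save(name,f):
    im,d=optics.read_camera(name);cv2.imwrite('pics/'+f,im[:,:,::-1]);return im,d
E
python3 - <<'E'
from h import *
print(readout.sense())
for n in ['side','top','wrist']:
    print(optics.calibration(n)); save(n,n+'0.png')
for t,z in [('dial_top',.084),('dial_line',.084),('rocker_on',.072),('sealer',0),('press_grip',.165)]:
    for r in optics.mark_of('top',t)[:2]: print(t,r,atz('top',r['uv'],z))
E
```

```text
{'clock': 0.0, 'qpos': array([ 1.12231708,  0.70705551, -0.02761788,  1.48500662,  0.0220177 ,
        0.95091849, -0.07547789]), 'joint_vel': array([ 6.60120898e-05, -3.69742040e-04, -1.00700678e-03, -6.62294991e-04,
       -7.38244538e-04, -1.36280222e-03, -8.88915556e-05]), 'joint_torque': array([ 1.35717378e-04, -8.83219099e+01,  1.23504516e+00, -2.36164248e+01,
        1.69082283e-02,  6.70642796e-03,  5.58049385e-05]), 'position': array([ 0.22738826, -0.52783318,  0.23085294]), 'tcp_rot': array([-1.52507976,  1.56971137,  2.02332546]), 'contact_force': array([ 0.43286413, -1.39041742, -0.87772221]), 'ft_torque': array([-0.03188757, -0.03712917, -0.00659184]), 'finger_gap': 0.08531814232265049}
{'intrinsics': array([[438.32339775,   0.        , 322.7148936 ],
       [  0.        , 438.32339775, 200.50243632],
       [  0.        ,   0.        ,   1.        ]]), 'k1': -0.10222871355300686, 'xyz': array([ 0.33605475, -0.99722583,  1.10548097]), 'attitude': array([-2.33727671,  0.01981987, -0.22335266])}
{'intrinsics': array([[471.84851249,   0.        , 317.6113562 ],
       [  0.
[... 634 characters left out ...]
1.01453052e-03,  9.55607284e-01,  2.94641629e-01,
        -7.40676252e-02],
       [ 0.00000000e+00,  0.00000000e+00,  0.00000000e+00,
         1.00000000e+00]])}
dial_top {'uv': [318.1, 224.0], 'confidence': 0.57} [0.46671439 0.00292724 0.084     ]
dial_line {'uv': [314.8, 221.8], 'confidence': 0.51} [0.47410021 0.01395263 0.084     ]
rocker_on {'uv': [365.6, 215.5], 'confidence': 0.44} [ 0.49555112 -0.15767952  0.072     ]
sealer {'uv': [331.4, 207.7], 'confidence': 0.69} [ 0.52838726 -0.04451267  0.        ]
press_grip {'uv': [370.3, 174.2], 'confidence': 0.91} [ 0.62212501 -0.16522947  0.165     ]
press_grip {'uv': [331.7, 255.9], 'confidence': 0.36} [ 0.36226415 -0.03939083  0.165     ]
```

```bash
python3 - <<'E'
import cv2
a=cv2.imread('pics/top0.png');c=cv2.resize(a[160:280,230:430],None,fx=4,fy=4,interpolation=cv2.INTER_CUBIC);cv2.imwrite('pics/topc.png',c)
E
```

```text
(no output)
```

View pics/top0.png

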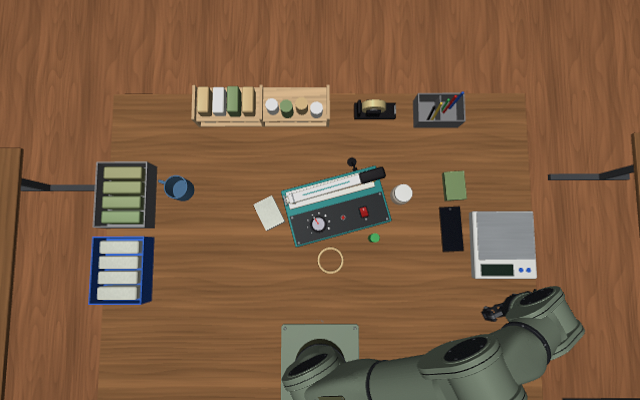

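View pics/topc.png

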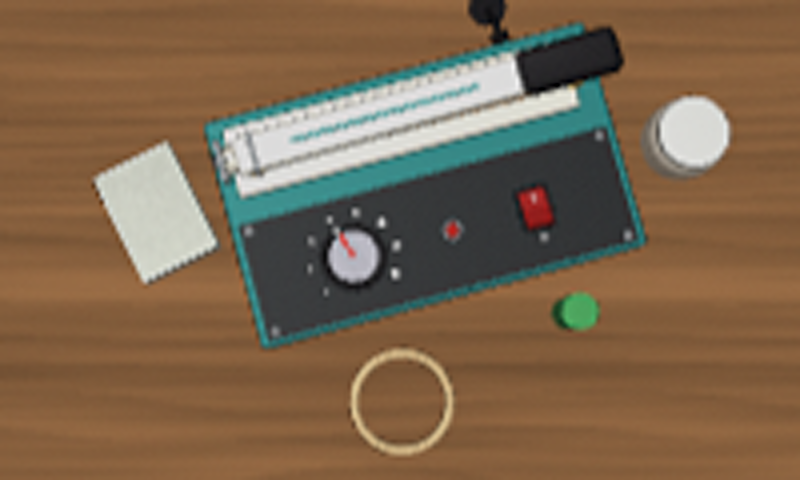

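View pics/side0.png

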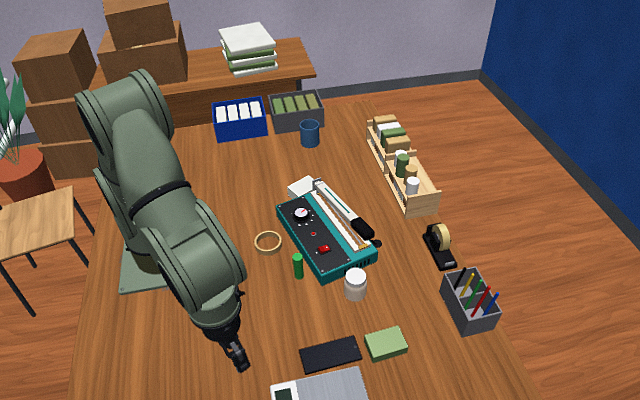

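View pics/wrist0.png

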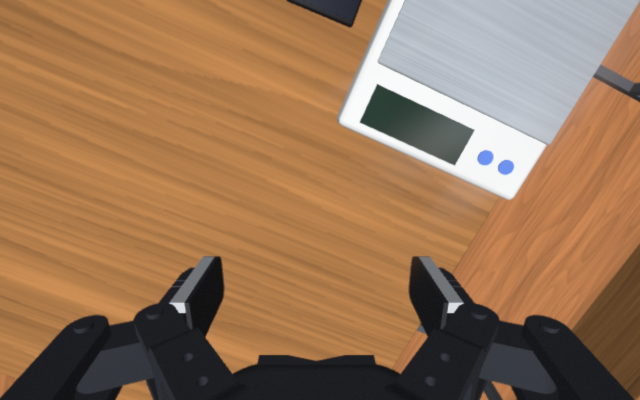

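```bash
python3 - <<'E'
from h import *
import cv2
s=readout.sense();R=Rm(s['tcp_rot']);print(R.round(3))
from scipy.optimize import least_squares
pts=[((352,256),(-45,75,84)),((453,230),(-45,-12,72)),((536,207),(-45,-85,69)),((265,345),(-100,170,63)),((645,240),(-100,-170,63))]
def f(p):
    c,sn=np.cos(p[2]),np.sin(p[2]);o=[]
    for uv,P in pts:
        x,y,z=np.array(P)/1000
        W=[p[0]+c*x-sn*y,p[1]+sn*x+c*y,z]
        o+=list(proj('top',W)-(np.array(uv)+.5)/4-[229.5,159.5])
    return o
r=least_squares(f,[.52,-.04,.26]);print(r.x,np.round(r.fun,2))
p=r.x;Rz=Rm([0,0,p[2]])
for n,P in [('dial',(-.045,.075,.084)),('rk',(-.045,-.085,.0685)),('on',(-.056,-.085,.0685))]:
    W=Rz@np.array(P)+[p[0],p[1],0]; print(n,W.round(4),'dtool',(R.T@(W-s['position'])*1000).round(1))
E
```

```text
[[-0.     0.396 -0.918]
 [ 0.    -0.918 -0.396]
 [-1.    -0.     0.   ]]
[ 0.53238648 -0.05701354  0.26495863] [ 0.28 -0.4  -0.14 -0.54 -0.21 -0.43 -0.85  0.9   0.93  0.45]
dial [0.4693 0.0036 0.084 ] dtool [ 147.3 -392.5 -432.4]
rk [ 0.5112 -0.1508  0.0685] dtool [ 162.8 -234.1 -409.8]
on [ 0.5006 -0.1537  0.0685] dtool [ 162.8 -235.7 -398.9]
```

Call:
step_arm:
  series:
    - [0,-28,-31,-6.8,40]
    - [0,-56,-62,-13.6,40]
    - [0,-84,-93,-20.4,40]
    - [0,-112,-124,-27.2,40]
    - [0,-140,-155,-34,40]
    - [0,-168,-186,-41,40]
    - [0,-196,-217,-48,40]
    - [0,-224,-248,-55,40]
    - [0,-252,-279,-62,40]
    - [0,-280,-310,-69,40]
    - [5,-310,-338,-76,40]
    - [10,-338,-366,-82,40]

```text
clock: 1.4
position: [0.4303, -0.0707, 0.2215]
tcp_rot: [1.414, 1.57, 0.117]
contact_force: [0.8, -0.8, 0.0]
finger_gap: 0.0404
```

```bash
cat > d.py <<'E'
from h import *
import sys
def rep(W,bear=15.2):
    s=readout.sense();R=Rm(s['tcp_rot']);b=np.degrees(np.arctan2(R[1,1],R[0,1]))
    print('t',s['clock'],'pos',s['position'].round(4),'F',np.round(s['contact_force'],2),'gap',round(s['finger_gap'],4),'bear',b.round(2),'turn',round(b-bear,2),'d',(R.T@(np.array(W)-s['position'])*1000).round(1))
E
python3 -c "
from d import *
rep([.4693,.0036,.19])"
```

```text
t 1.4 pos [ 0.4303 -0.0707  0.2215] F [ 0.76 -0.76  0.05] gap 0.0404 bear 15.67 turn 0.47 d [ 31.5  57.6 -61. ]
```

Call:
step_arm:
  series:
    - [8,19,-20,0.5,34]
    - [20,40,-42,0.5,34]
    - [28,57.6,-61,0.5,34]
    - [31.5,57.6,-61,0.5,34]
    - [31.5,57.6,-61,0.5,34]

```text
clock: 1.82
position: [0.4693, 0.0045, 0.1893]
tcp_rot: [-2.588, 1.57, 2.392]
contact_force: [-0.7, -1.3, 0.3]
finger_gap: 0.0342
```

```bash
python3 - <<'E'
from d import *
s=readout.sense()
save('wrist','w1.png')
rep([.4693,.0036,.084])
print(s['position'],s['joint_vel'].round(3))
for t,z in [('dial_top',.084),('dial_line',.084),('rocker_on',.072),('sealer',0)]:
    for r in optics.mark_of('wrist',t)[:1]: print(t,r,atz('wrist',r['uv'],z,s).round(4))
E
```

```text
t 1.8667 pos [0.4691 0.0034 0.1898] F [ 0.25 -0.62 -0.19] gap 0.0336 bear 15.19 turn -0.01 d [ 1.058e+02  2.000e-01 -1.000e-01]
[0.46928598 0.00454619 0.18926221] [ 0.05  -0.029  0.008  0.009 -0.006  0.02   0.021]
dial_top {'uv': [319.6, 199.8], 'confidence': 0.8} [0.4718 0.0028 0.084 ]
dial_line {'uv': [341.8, 187.7], 'confidence': 0.81} [0.4862 0.0173 0.084 ]
rocker_on {'uv': [307.0, 349.1], 'confidence': 0.58} [ 0.5025 -0.1539  0.072 ]
sealer {'uv': [350.8, 239.6], 'confidence': 0.6} [ 0.5262 -0.0579  0.    ]
```

View pics/w1.png

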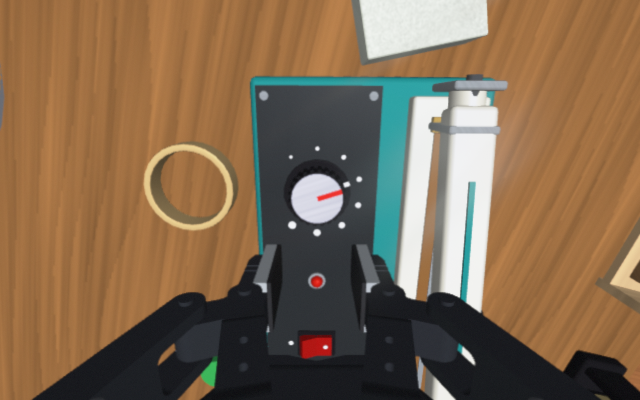

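Call:
step_arm:
  series:
    - [30,0,0,0,26]
    - [60,0,0,0,26]
    - [80,0,0,0,26]
    - [92,0,0,0,26]
    - [95,0,0,0,26]
    - [95,0,0,0,26]
    - [95,0,0,0,26]
    - [95,0,0,0,26]

```text
clock: 2.73
position: [0.4698, 0.0025, 0.0964]
tcp_rot: [1.258, 1.568, -0.05]
contact_force: [-0.4, -0.2, 0.0]
finger_gap: 0.026
```

```bash
python3 - <<'E'
from d import *
save('wrist','w2.png')
rep([.4695,.003,.084])
E
```

```text
t 2.7833 pos [0.4698 0.0025 0.0963] F [-0.12 -0.44  0.3 ] gap 0.0259 bear 15.06 turn -0.14 d [12.3 -0.2 -0.6]
```

View pics/w2.png

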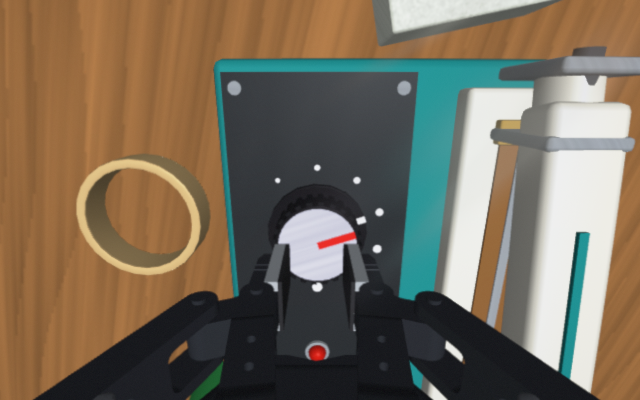

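```bash
python3 - <<'E'
from d import *
s=readout.sense()
print(proj('wrist',[.4695,.003,.084],s),proj('wrist',s['position'],s))
print(atz('wrist',(317.5,245.5),.084,s))
E
```

```text
[317.32785911 246.55465832] [317.89458842 258.57948969]
[0.46942759 0.00361374 0.084     ]
```

Call:
step_arm:
  series:
    - [4,0,0,0,22]
    - [8,0,0,0,22]
    - [10,0,0,0,22]
    - [11,0,0,0,22]
    - [12,0,0,0,22]

```text
clock: 3.2
position: [0.4698, 0.0025, 0.0841]
tcp_rot: [1.238, 1.568, -0.069]
contact_force: [-0.3, 0.2, 2.0]
finger_gap: 0.0218
```

Call:
step_arm:
  series:
    - [0.5,0,0,0,22]
    - [0.5,0,0,0,22]

```text
clock: 3.37
position: [0.4698, 0.0025, 0.084]
tcp_rot: [1.16, 1.568, -0.147]
contact_force: [-1.7, -0.2, 12.0]
finger_gap: 0.0219
```

Call:
step_arm:
  series:
    - [0.2,0,0,0,22]
    - [0.2,0,0,0,22]

```text
clock: 3.53
position: [0.4698, 0.0025, 0.0841]
tcp_rot: [1.13, 1.568, -0.178]
contact_force: [-1.5, 0.1, 9.4]
finger_gap: 0.0218
```

Call:
step_arm:
  series:
    - [0.1,0,0,4,22]
    - [0.1,0,0,8,22]
    - [0.1,0,0,12,22]
    - [0.1,0,0,16,22]

```text
clock: 3.87
position: [0.4695, 0.0023, 0.0841]
tcp_rot: [1.248, 1.568, -0.343]
contact_force: [-2.7, -0.3, 5.9]
finger_gap: 0.0224
```

```bash
python3 - <<'E'
from d import *
save('wrist','w3.png')
rep([.4695,.003,.084])
print(readout.sense()['ft_torque'])
E
```

```text
t 3.9167 pos [0.4695 0.0024 0.0841] F [-1.97 -0.33  5.43] gap 0.0218 bear -1.46 turn -16.66 d [ 0.1  0.  -0.6]
[-0.19355718  0.63399316 -0.0079805 ]
```

View pics/w3.png

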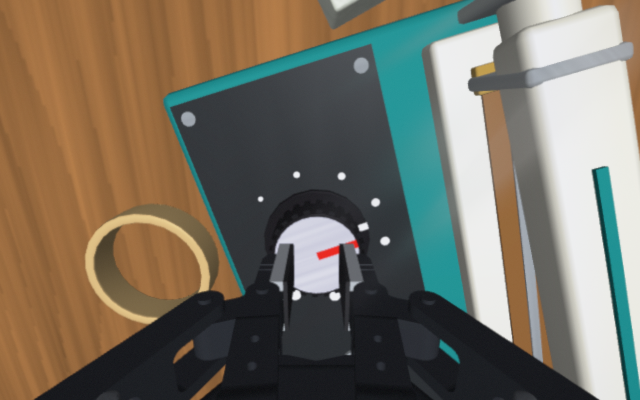

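Call:
step_arm:
  series:
    - [0.2,0,0,4,22]
    - [0.2,0,0,8,22]
    - [0.2,0,0,12,22]
    - [0.2,0,0,16,22]
    - [0.2,0,0,19.5,22]
    - [0.2,0,0,19.5,22]

```text
clock: 4.42
position: [0.4688, 0.0026, 0.084]
tcp_rot: [1.31, 1.569, -0.631]
contact_force: [-5.8, 1.4, 9.3]
finger_gap: 0.0223
```

```bash
python3 - <<'E'
from d import *
save('wrist','w4.png')
rep([.4695,.003,.084])
E
```

```text
t 4.4667 pos [0.4688 0.0026 0.084 ] F [-4.69  1.59  8.64] gap 0.0221 bear -21.0 turn -36.2 d [ 0.   0.5 -0.6]
```

View pics/w4.png

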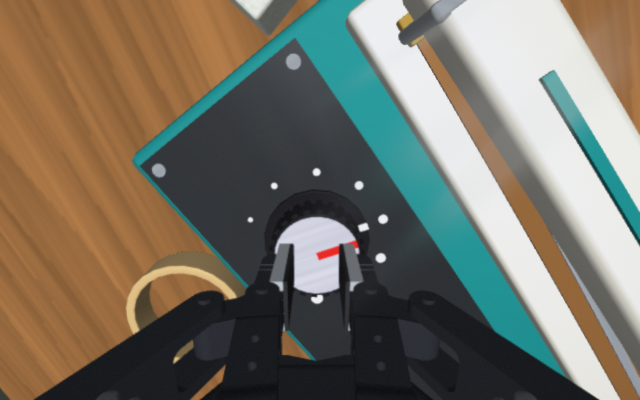

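Call:
step_arm:
  series:
    - [-4,0,0,0,22]
    - [-20,0,0,0,22]
    - [-50,0,0,0,22]
    - [-85,0,0,-6,22]
    - [-105,0,0,-13,22]
    - [-105,0,0,-20,22]
    - [-105,0,0,-27,22]
    - [-105,0,0,-34,22]
    - [-105,0,0,-36,22]
    - [-105,0,0,-36,22]

```text
clock: 5.3
position: [0.4687, 0.0025, 0.1891]
tcp_rot: [0.754, 1.569, -0.556]
contact_force: [-0.4, 0.2, 0.3]
finger_gap: 0.0218
```

```bash
python3 - <<'E'
from d import *
s=readout.sense()
save('wrist','w5.png')
for t,z in [('dial_top',.084),('dial_line',.084),('rocker_on',.072)]:
    for r in optics.mark_of('wrist',t)[:1]: print(t,r,atz('wrist',r['uv'],z,s).round(4))
rep([.5006,-.1537,.16])
E
```

```text
dial_top {'uv': [317.8, 196.1], 'confidence': 0.65} [0.4691 0.0033 0.084 ]
dial_line {'uv': [344.2, 200.6], 'confidence': 0.84} [0.4908 0.0052 0.084 ]
rocker_on {'uv': [307.7, 345.5], 'confidence': 0.75} [ 0.5008 -0.1519  0.072 ]
t 5.5 pos [0.4687 0.0027 0.189 ] F [0.17 0.24 0.37] gap 0.0221 bear 14.84 turn -0.36 d [ 29.2  -9.2 159.4]
```

View pics/w5.png

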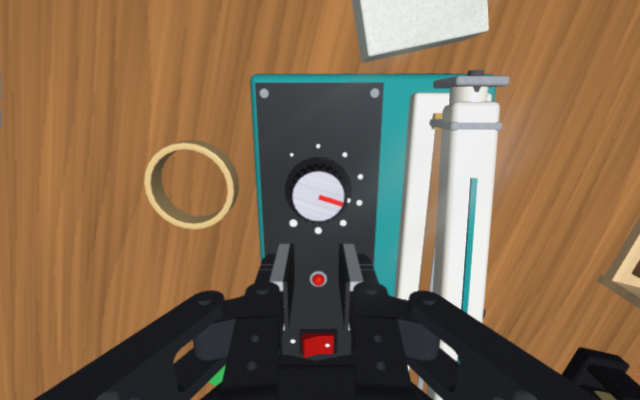

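Call:
step_arm:
  series:
    - [0,-3,40,0,0]
    - [5,-6,80,0,0]
    - [10,-9,120,0,0]
    - [25,-12,150,0,0]
    - [35,-12,159,0,0]
    - [45,-12,159,0,0]
    - [49,-12,159,0,0]
    - [49,-12,159,0,0]

```text
clock: 6.17
position: [0.4976, -0.1534, 0.1396]
tcp_rot: [-0.536, 1.57, -1.848]
contact_force: [-1.6, 0.8, -0.2]
finger_gap: 0.0001
```

```bash
python3 - <<'E'
from d import *
s=readout.sense()
save('wrist','w6.png')
for t,z in [('rocker_on',.072)]:
    for r in optics.mark_of('wrist',t)[:1]: print(t,r,atz('wrist',r['uv'],z,s).round(4))
rep([.4978,-.1535,.072])
E
```

```text
rocker_on {'uv': [323.6, 211.6], 'confidence': 0.96} [ 0.5016 -0.1516  0.072 ]
t 6.2667 pos [ 0.4981 -0.1534  0.1406] F [ 0.41  0.35 -0.41] gap -0.0003 bear 14.87 turn -0.33 d [68.6 -0.4 -0. ]
```

View pics/w6.png

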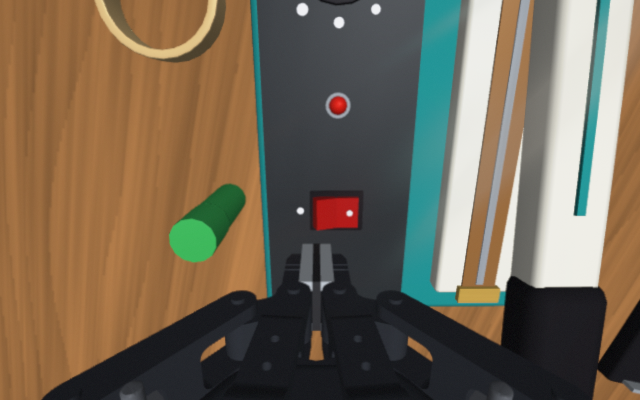

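Call:
step_arm:
  series:
    - [30,0,0,0,0]
    - [55,0,0,0,0]
    - [63,0,0,0,0]
    - [65,0,0,0,0]
    - [67,0,0,0,0]
    - [68,0,0,0,0]
    - [69,0,0,0,0]
    - [69,0,0,0,0]

```text
clock: 6.93
position: [0.4984, -0.1536, 0.0724]
tcp_rot: [0.767, 1.568, -0.545]
contact_force: [-0.2, 0.4, 0.9]
finger_gap: 0.0001
```

Call:
step_arm:
  series:
    - [0.7,0,0,0,0]
    - [1.4,0,0,0,0]
    - [2,0,0,0,0]
    - [2.6,0,0,0,0]
    - [3,0,0,0,0]
    - [3,0,0,0,0]

```text
clock: 7.43
position: [0.4984, -0.1536, 0.0692]
tcp_rot: [0.774, 1.568, -0.538]
contact_force: [-0.8, -0.2, -0.1]
finger_gap: 0.0
```

Call:
step_arm:
  series:
    - [0.4,0,0,0,0]
    - [0.8,0,0,0,0]
    - [0.8,0,0,0,0]

```text
clock: 7.68
position: [0.4985, -0.1536, 0.0686]
tcp_rot: [0.783, 1.568, -0.528]
contact_force: [-0.8, 0.7, 2.4]
finger_gap: -0.0003
```

Call:
step_arm:
  series:
    - [0.3,0,0,0,0]
    - [0.5,0,0,0,0]
    - [0.5,0,0,0,0]

```text
clock: 7.93
position: [0.4985, -0.1536, 0.0684]
tcp_rot: [0.764, 1.568, -0.547]
contact_force: [-2.4, 0.0, 11.3]
finger_gap: 0.0
```

Hard stop at 68.4 mm, which is the rocker's "on" level. I'm lifting off to check.

Call:
step_arm:
  series:
    - [-5,0,0,0,0]
    - [-30,0,0,0,0]
    - [-65,0,0,0,0]
    - [-100,0,-35,0,0]
    - [-130,0,-70,0,0]
    - [-150,0,-90,0,0]
    - [-150,0,-90,0,0]
    - [-150,0,-90,0,0]

```text
clock: 8.6
position: [0.4754, -0.0653, 0.2197]
tcp_rot: [0.956, 1.565, -0.353]
contact_force: [-1.4, -0.5, -1.4]
finger_gap: -0.0002
```

```bash
python3 - <<'E'
from d import *
im,_=save('wrist','w7.png')
print(optics.mark_of('wrist','dial_line')[:1],optics.mark_of('wrist','dial_top')[:1])
a,_=save('side','s7.png')
cv2.imwrite('pics/s7c.png',cv2.resize(a[170:310,250:400,::-1],None,fx=4,fy=4,interpolation=cv2.INTER_CUBIC))
b=cv2.imread('pics/side0.png');cv2.imwrite('pics/s0c.png',cv2.resize(b[170:310,250:400],None,fx=4,fy=4,interpolation=cv2.INTER_CUBIC))
rep([.4978,-.1535,.072])
E
```

```text
[{'uv': [356.6, 114.2], 'confidence': 0.76}] [{'uv': [333.6, 111.2], 'confidence': 0.87}]
t 8.8 pos [ 0.4748 -0.0672  0.2175] F [ 0.57 -0.47 -0.09] gap 0.0001 bear 14.79 turn -0.41 d [1.456e+02 1.000e-01 8.910e+01]
```

View pics/w7.png

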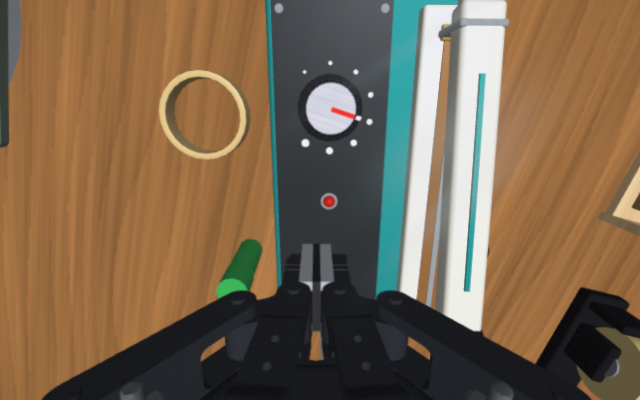

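View pics/s7c.png

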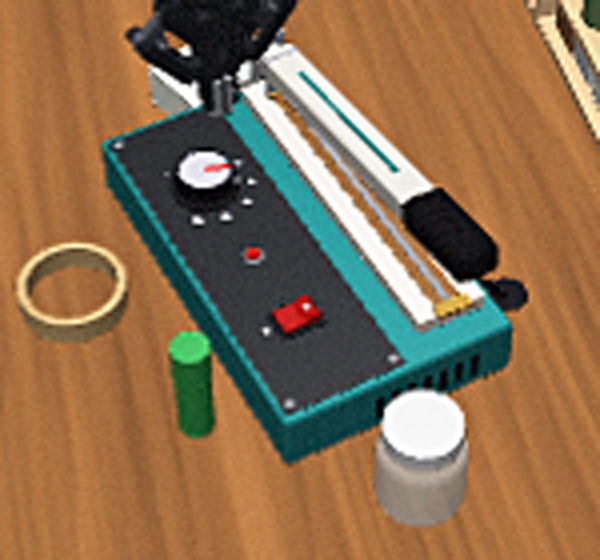

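View pics/s0c.png

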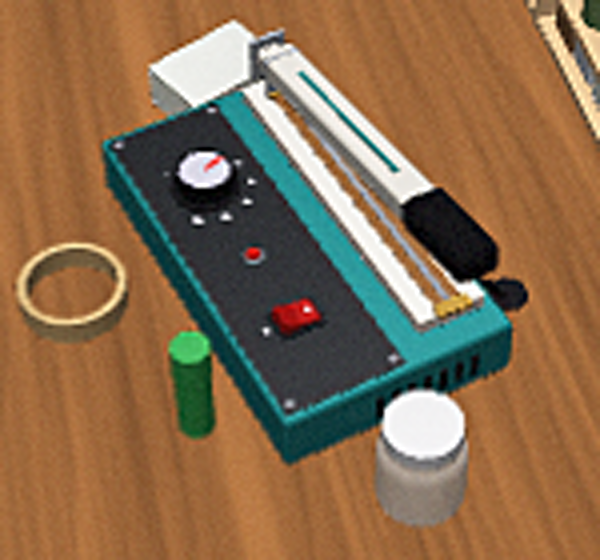

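In the side view the rocker's rear end now stands up, crop about (315,300). The dial line points to (360,118) in the wrist view, about -18° from the sealer's +x. The other things in view have not moved.

```bash
python3 -c "
from d import *
print(env.finish_job())"
```

```text
the job is handed in; nothing more can be done
None
```

The dial was turned one click clockwise, then the sealer was switched on. I handed the job in at about 8.8 s, with the arm clear of everything.

- **Dial:** two fingertips pressed on its flat top and turned it 36°. The pressure was mostly 5–9 N, with a brief 12 N at first contact, a little above the 5 N said to be enough. The red line went from about +18° to about −18° from the sealer's +x, which is the fourth setting to the fifth. It stayed there after I lifted off.
- **Rocker:** the shut fingers pressed the raised front end down until it stopped at 68.4 mm, against the stated on-level of 68.5 mm, with about 11 N at the stop. The side view afterwards shows the front down and the rear standing up.
- **Surroundings:** the sealing arm, tape roll, glue stick and jar look the same in the before and after side views. The carton was partly hidden behind the gripper in the last one. I did not check the mug, phone and kit box again, but the arm stayed well above the table on its way past them.

No check failed. The network's marks for the dial and rocker agreed with my own fit of the sealer's pose to about 3 mm.

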